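# Scrape the offcuts off a sloping radio panel

## Robot

A 7-joint arm with a two-finger parallel gripper is mounted at the origin on the work surface. World frame = base frame: x ahead of the robot, y to its left, z up, the work surface at z = 0. Lengths are in m, angles in degrees, forces in N, time in s.
With the tool pointing down it reaches from about 0.375 to 0.925 m from the base axis. Payload 3.1 kg.
Tool frame: the origin (TCP) lies at the very end of the fingers, on their centre line; the grasp point (between the pads) lies r.grip_depth behind it (r.grip_depth is the distance from the TCP to the grasp point, in m); z points along the fingers, y is the line along which they close (so a half turn about z gives the same grasp; the last joint's range is limited). The gripper opens to 85 mm and grips with 20 to 120 N. Pads are 22 mm wide; open, the fingers measure 114 mm over their backs; the gripper's body (76 mm by 85 mm) begins 54 mm behind the grasp point. The pads swing forward as they close: fully open they stand 13 mm farther back than shut.
Start: joints at [-5.604, 21.939, 2.515, 91.553, -1.026, 66.532, -2.859], TCP at [0.65, 0, 0.231] pointing down, gripper open.
Joint ranges: [-149.38, 149.38], [-23.57, 123.04], [-84.95, 90], [0, 143.3], [-89.99, 269.99], [3.08, 112.72], [-163.45, 163.45]. Speed limits (degrees/s): [159.86, 159.86, 180, 180, 180, 180, 180].

## Interface

Orientations are given as [roll, pitch, yaw] about the fixed x, y, z axes, in that order (R = Rz(yaw) Ry(pitch) Rx(roll)).
In Python, from cell import monitor, get_image, ticket, recognise, silhouettes, place_of, r gives the robot as it stands. The module is installed in compiled form; this text tells all that it offers.
- The arm moves only by the tool move_arm, never from a script. Its argument "plan" is text: rows parted by semicolons, each of 6 numbers parted by spaces: the shift along the tool's x, y, z in mm, then the turn, a rotation vector about the tool's x, y, z in degrees. A call has 1 to 5 rows; each row shifts and turns the commanded pose from where the row before left it, along the tool's axes as they then stand; what a row does not reach is not made up. A row lasts 1/12 s, in which the tool goes at most 41.7 mm and 7.16 degrees, less where a joint would pass 70% of its speed; a pose out of reach is approached as far as the arm can. A call is refused whole if a number of a shift passes 41.7 or a number of a turn 7.16, either way. A call with a gripper value outside its range is refused whole. "claw" is the finger opening in mm, from 0 to 85.4, set as the call begins (left out, the last holds). The fingers move at their own pace and stop on an object; "newtons" is the grip in N (left out, the last holds). Time passes only in rows, so rows that do not move let the fingers close. It gives the time, the measured TCP pose, the force, the opening and the grip force at its end, in the units of the state.
- monitor.read_state(): the state, without advancing time (a new reading comes with each control period).
- get_image(name): name is "scene" or "side" or "wrist"; returns a dict with "pixels" (480x640x3 uint8, blue, green, red), "depth" (480x640 float32, m along the optical axis (not along the pixel's ray), 0 where there is no reading), "fx", "fy", "cx", "cy" (pixels), "distortion" ([k1, k2, p1, p2, k3] as OpenCV has them; the pictures are not rectified), "world_to_cam" (4x4, takes a point from world to camera coordinates). Camera axes: x right, y up, looking along -z (the intrinsics and any distortion apply to the point x, -y, -z); pixel columns grow to the right and rows downward; lengths in m; the calibration is good to about 2 mm. A picture is of the moment at which its call begins.
- ticket.sign_off(): hands the job in; it is judged then, once.
Trained networks look in a picture, given as the dict that the camera call returned (one of the last four; its "shot" number tells which), for a name from the list of things; names that differ only in an ending like _2 or _b are one class to them, and where a whole thing is asked for, a point or a joint stands for the part that bears it (a point fixed in the world has none). Each returns a list of dicts, best first, with "score" (0 to 1); they miss things now and then, are a little off and sometimes report something else, mostly with a low value. They report only what shows in the picture. A call takes as long as a camera call. They do not tell look-alikes from the thing itself.
- recognise(picture, query): "point" ([x, y, z] in m, in world coordinates, good to about 4 mm: the middle of the surface that is visible of it).
- silhouettes(picture, query): "region" (480x640 bool, what is visible of it).
- place_of(picture, query): "point" ([x, y, z] in m, in world coordinates, good to about 4 mm: a listed point, or the origin of a listed thing).
The state is a dict: "time_s": time; "qpos": joint angles; "joint_vel": joint speeds; "joint_torque": joint torques, N m; "tool_pos": TCP position; "eef_rot": TCP orientation; "ft_force": force on the tool from outside, world axes, zero at the start; "moment": the same for the moment, N m; "gripper_width": finger opening in m; "grasp_force": force on a finger pad.
Only numpy, scipy, OpenCV 4.12 (cv2) and the standard library are available. Lean on these libraries where they do the work, as an engineer would, in place of code of your own. Each camera call takes 0.05 s, during which the arm holds its last target. There are 200 camera calls.

## Task

Take the scraper block from its wooden rest and, with its rubber edge lying flat along the slope, wipe the three loose metal offcuts lightly along the black panel and off its end into the steel tray. Then stand the scraper upright in its rest again, setting it down rather than dropping it. The offcuts are sharp, so keep the gripper off them, do not bear hard on the panel, and leave everything else on the bench where it is.

Things in the scene. Friction and masses are not known exactly. Their poses are not given: they have to be found in the camera images.
- scraper: Scraper block, 0.18 to 0.36 kg, about 107 mm tall, standing upright in its rest: a white plastic block 110 x 28 mm and 60 mm high (the lowest 8 mm are a black rubber edge), with a wooden grip 90 mm long, 24 mm thick on top, from 60 to 107 mm above the underside. Origin: centre of the rubber underside; x along the 110 mm, y across the 28 mm thickness, z up through the grip. Both ends and both faces are alike.
- rest: Fixed shallow wooden box, open at the top, in which the scraper stands; 150 x 70 x 18 mm outside, 5 mm walls and 5 mm floor (inside 140 x 60 mm). Origin: centre of its underside on the bench; x along the 150 mm, z up. It stands on the left or the right of the bench.
- panel: Fixed black panel on a wooden stand, sloping at 28 degrees, low edge towards the robot. Origin: middle of its upper face, 102 mm above the bench; x up the slope, y level along its length, z square to its face. The free face runs from x = -65 to +65 mm and y = -120 to +120 mm. Along the low side an aluminium ledge (10 mm wide, x = -75 to -65 mm) stands 10 mm proud of the face; the upper edge and both ends are open. The tray stands below one of the ends (+y or -y).
- tray: Fixed open steel tray, 150 x 115 x 55 mm, 4 mm walls, standing against one end of the panel, its rim below the panel's face. Origin: centre of its underside on the bench; axes as the panel's level ones: x across (150 mm), y along the panel's length (115 mm), z up.
- chip_strip: Loose bright aluminium offcut, 70 x 24 x 6 mm, 27 g, lying flat on the panel with its length up the slope and its lower end against the ledge. Origin: its centre; at the start its z axis is vertical, not square to its face.
- chip_disc: Loose round aluminium offcut, 50 mm across, 6 mm thick, 25 g, flat on the panel against the ledge. Origin: its centre; at the start its z axis is vertical, not square to its face.
- chip_square: Loose square aluminium offcut, 50 x 50 x 6 mm, 40 g, flat on the panel against the ledge. Origin: its centre; at the start its z axis is vertical, not square to its face. At the start all offcuts lie within 80 mm of the panel's middle along its length and between the ledge and x = +10 mm of the panel; they slide easily on it, and the ledge keeps them from sliding off.
- meter: Bystander: loose black multimeter, 150 x 85 x 45 mm, lying beside the end of the panel that has no tray. Origin: centre of its underside.
- psu: Bystander: loose black finned power unit, 130 x 65 x 54 mm, on the side of the bench that has no rest. Origin: centre of its underside.
- screwdriver: Bystander: screwdriver, 180 mm long, lying on the left, beyond the rest's side. Origin: about its middle, on the bench.
- mug: Bystander: white mug, 80 mm across, 90 mm tall, behind the panel on the left. Origin: centre of its underside.
- jar: Bystander: clear jar with a steel cap, 60 mm across, 80 mm tall, behind the panel on the right. Origin: centre of its underside.
- reel: Bystander: grey reel, 70 mm across, 45 mm tall, to the right, behind. Origin: centre of its underside.
Not all that is in view belongs to the job. Leave any green look-alike of the chip_square alone. What is meant by the scraper is not turquoise, and is the larger of those in its own colour.

How it is judged:
By the outcome, as a careful person would: the job done as asked, in the order asked, and still so for the second after the job is handed in, with the robot touching nothing.
It also fails if it takes over 56 s, if anything falls off the work surface, if the arm or the gripper's body presses on something with over 40 N, if the wrist force passes 120 N, or if a joint passes its speed limit or range.

## Working session

There is one attempt and no reset: what is moved stays moved. The work goes in short steps, Python scripts to look and compute and a tool call to move; the robot and the scene stay as the last step left them, time stands still between calls to the robot, and variables do not carry over. Pictures are saved under pics/ and viewed, at most 10 in all, crops included, and the job is handed in when it is done.

Besides the shell and the picture viewer there is one more tool, called after ">>>" as a command line: name --argument value ..., lists and objects as JSON in quotes. move_arm: Moves the arm, as the interface text tells. Its arguments: {"type":"object","properties":{"plan":{"type":"string"},"claw":{"type":"number"},"newtons":{"type":"number"}},"required":["plan"]}

```bash
mkdir -p pics; cat > h.py <<'E'
import numpy as np, cv2
from scipy.spatial.transform import Rotation as R
from cell import monitor, get_image, ticket, recognise, silhouettes, place_of, r
def save(p,n): cv2.imwrite('pics/'+n+'.png',p['pixels'])
def cloud(p):
    d=p['depth']; v,u=np.mgrid[0:480,0:640]
    K=np.array([[p['fx'],0,p['cx']],[0,p['fy'],p['cy']],[0,0,1]])
    n=cv2.undistortPoints(np.stack([u,v],-1).reshape(-1,1,2).astype(float),K,np.array(p['distortion'])).reshape(480,640,2)
    c=np.stack([n[...,0]*d,-n[...,1]*d,-d],-1)
    T=np.linalg.inv(np.array(p['world_to_cam'])); w=c@T[:3,:3].T+T[:3,3]; w[d==0]=np.nan
    return w
def reg(p,q):
    """silhouettes -> list of score, cloud pts, px centre, mean colour"""
    w=cloud(p); o=[]
    for s in silhouettes(p,q):
        m=s['region']; P=w[m]; P=P[~np.isnan(P[:,0])]; v,u=np.nonzero(m)
        o.append((round(s['score'],2),P,(int(u.mean()),int(v.mean())),p['pixels'][m].mean(0).round()))
    return o
E
python3 - <<'E'
from h import *
print(r.grip_depth, monitor.read_state())
a=get_image('scene');save(a,'scene0');b=get_image('side');save(b,'side0')
np.set_printoptions(precision=3,suppress=True)
for nm,p in(('scene',a),('side',b)):
  for q in ['scraper','rest','panel','tray','chip_strip','chip_disc','chip_square','meter','psu']:
    print(nm,q,[(round(x['score'],2),np.round(x['point'],3)) for x in place_of(p,q)][:3])
  for q in ['scraper','rest','panel','tray','chip_strip','chip_disc','chip_square']:
    for s,P,c,col in reg(p,q)[:3]:
      if len(P)>4:
        print(nm,q,s,c,col,'ctr',np.median(P,0),'minArea',cv2.minAreaRect((P[:,:2]*1000).astype(np.float32)),'z',np.percentile(P[:,2],[2,98]))
E
```

```text
0.0187 {'time_s': 0.0, 'qpos': array([-5.60425591, 21.99331281,  2.51012593, 91.65206345, -1.02495705,
       66.53149396, -2.85896677]), 'joint_vel': array([ 0.04262343,  0.03304236, -0.0765763 ,  0.08525009,  0.13088995,
        0.09345101,  0.00653611]), 'joint_torque': array([-8.41360106e-04, -4.33466363e+01,  1.02427706e+00, -2.49513745e+01,
        1.06121189e-02,  1.12996699e-02, -5.17373280e-06]), 'tool_pos': array([6.49028710e-01, 1.20099644e-05, 2.29847323e-01]), 'eef_rot': array([-1.79845822e+02,  8.41986498e-03,  9.00068798e+01]), 'ft_force': array([0.29431399, 0.45755044, 0.11638951]), 'moment': array([-0.05665541,  0.01614962,  0.02312936]), 'grasp_force': 0.0, 'gripper_width': 0.08542165892426927}
scene scraper [(0.79, array([ 0.276, -0.439, -0.   ])), (0.73, array([ 0.442, -0.253, -0.   ])), (0.56, array([ 0.458, -0.373,  0.001]))]
scene rest [(0.82, array([ 0.464, -0.378,  0.002]))]
scene panel [(0.93, array([0.563, 0.008, 0.105])), (0.38, array([0.646, 0.405, 0.002]))]
scene tray [(0.71, array([ 0.54 ,  0.184, -0.002]))]
scene chip_strip [(0.68, array([0.75 , 0.301,
[... 4968 characters left out ...]
.54182434082031), (44.090370178222656, 47.19424819946289), 32.582340240478516) z [0.077 0.1  ]
side chip_square 0.8 (368, 263) [ 80. 170.  83.] ctr [ 0.405 -0.086  0.006] minArea ((408.91668701171875, -90.67149353027344), (54.32837677001953, 57.88972091674805), 68.67797088623047) z [0.    0.009]
side chip_square 0.73 (350, 291) [ 81. 170.  83.] ctr [0.399 0.013 0.006] minArea ((401.9862060546875, 12.687710762023926), (52.65612030029297, 55.455841064453125), 87.33650970458984) z [0.001 0.01 ]
side chip_square 0.57 (312, 230) [197. 202. 206.] ctr [ 0.534 -0.04   0.089] minArea ((534.4650268554688, -43.505714416503906), (45.56397247314453, 60.44190979003906), 10.542084693908691) z [0.078 0.101]
```

View pics/scene0.png

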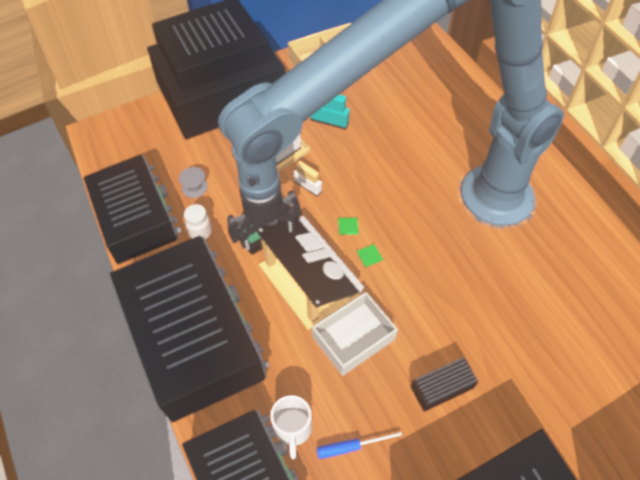

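View pics/side0.png

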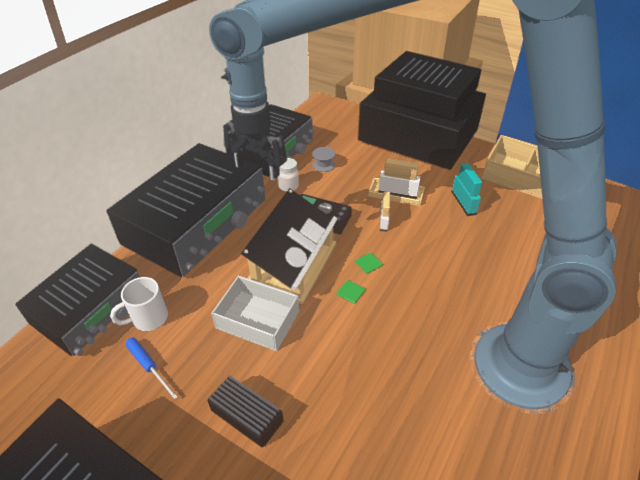

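The scene view shows the panel at about (310,262), the tray at (353,333) and the two green squares at (348,225) and (368,255). The rest sits behind the arm at about (293,156). In the side view the scraper stands in its rest at (400,180), with a small white look-alike at (385,212) and a turquoise one at (466,188). The tray is on the +y end and the meter on the -y end.

```bash
cat >> h.py <<'E'
np.set_printoptions(precision=3,suppress=True)
def rows(pos,Rt,p0=None,R0=None):
    """print total shift (mm) in current tool axes and rotvec (deg) in tool axes to reach pos,Rt"""
    s=monitor.read_state()
    p0=np.array(s['tool_pos']) if p0 is None else p0
    R0=R.from_euler('xyz',s['eef_rot'],degrees=True) if R0 is None else R0
    rv=(R0.inv()*Rt).as_rotvec(degrees=True)
    print('shift in cur tool',(R0.inv().apply(pos-p0)*1000).round(1),'in target tool',(Rt.inv().apply(pos-p0)*1000).round(1),'turn',rv.round(2))
def rect(P): return cv2.minAreaRect((P[:,:2]*1000).astype(np.float32))
E
python3 - <<'E'
from h import *
for n in('side','scene'):
  p=get_image(n); w=cloud(p).reshape(-1,3); w=w[~np.isnan(w[:,0])]
  near=w[np.hypot(w[:,0]-.46,w[:,1]+.377)<.1]
  for lo,hi in((.012,.024),(.06,.09),(.098,.115)):
    q=near[(near[:,2]>lo)&(near[:,2]<hi)]
    if len(q)>5: print(n,lo,len(q),rect(q),q.mean(0))
  # panel plane
  a=np.radians(8.3); d=w-np.array([.564,.008,.102])
  lx=d[:,0]*np.cos(a)+d[:,1]*np.sin(a); ly=-d[:,0]*np.sin(a)+d[:,1]*np.cos(a)
  q=w[(lx>.015)&(lx<.055)&(abs(ly)<.11)&(abs(d[:,2]-lx*np.tan(np.radians(28)))<.012)]
  c=q.mean(0); nn=np.linalg.svd(q-c)[2][2]; nn*=np.sign(nn[2]); print('plane n',len(q),nn,'tilt',np.degrees(np.arccos(nn[2])),'dir',np.degrees(np.arctan2(-nn[1],-nn[0])),'pt',c,'offset of (.564,.008,.102)',(np.array([.564,.008,.102])-c)@nn)
  q=w[(abs(lx)<.08)&(abs(ly)<.13)&(abs(d[:,2]-lx*np.tan(np.radians(28)))<.015)]; print(rect(q))
s=monitor.read_state()
Rt=R.from_euler('xyz',[180,0,90],degrees=True)
rows(np.array([.46,-.377,.25]),Rt)
E
```

```text
side 0.012 331 ((462.169677734375, -373.28765869140625), (151.51486206054688, 77.14334106445312), 14.126243591308594) [ 0.454 -0.361  0.017]
side 0.06 359 ((457.0519714355469, -372.8543701171875), (110.33631134033203, 32.73469161987305), 16.296232223510742) [ 0.454 -0.366  0.073]
side 0.098 285 ((457.46807861328125, -373.1026916503906), (90.53446960449219, 30.66948127746582), 18.56072425842285) [ 0.456 -0.37   0.109]
plane n 1471 [-0.475 -0.07   0.877] tilt 28.675133552912907 dir 8.423617535207313 pt [0.598 0.021 0.121] offset of (.564,.008,.102) 0.0005910711776149891
((557.0076904296875, 9.842643737792969), (135.1663055419922, 251.55374145507812), 8.387216567993164)
scene 0.012 198 ((443.0192565917969, -350.512939453125), (134.73077392578125, 72.38253784179688), 46.72303009033203) [ 0.434 -0.358  0.017]
scene 0.06 15 ((429.1325988769531, -327.59893798828125), (115.55892181396484, 10.713949203491211), 63.19807434082031) [ 0.437 -0.313  0.072]
plane n 1312 [-0.472 -0.07   0.879] tilt 28.498189107344363 dir 8.378673540685392 pt [0.598 0.018 0.12 ] offset of (.564,.008,.102) 0.0011898148072125455
((560.9816284179688, 9.673324584960938), (136.51210021972656, 258.50738525390625), 9.508976936340332)
shift in cur tool [-377.  -190.   -18.7] in target tool [-377.  -190.   -18.7] turn [-0. -0.  0.]
```

>>> move_arm --plan "-37 -19 4 0 0 0;-37 -19 0 0 0 0;-37 -19 0 0 0 0;-37 -19 0 0 0 0;-37 -19 0 0 0 0" --claw 85

```text
time_s: 2.22
tool_pos: [0.554, -0.1864, 0.2275]
eef_rot: [180.0, 0.0, 90.0]
ft_force: [0.1, -0.8, -0.4]
gripper_width: 0.0852
grasp_force: 0.0
```

>>> move_arm --plan "-37 -19 0 0 0 0;-37 -19 0 0 0 0;-37 -19 0 0 0 0;-37 -19 0 0 0 0;-37 -19 0 0 0 7"

```text
time_s: 2.63
tool_pos: [0.459, -0.3715, 0.2277]
eef_rot: [179.9, 0.0, 82.9]
ft_force: [0.5, -0.5, 0.2]
gripper_width: 0.0849
grasp_force: 0.0
```

>>> move_arm --plan "0 0 0 0 0 7;0 0 0 0 0 7;0 0 0 0 0 7;0 0 0 0 0 7;0 0 0 0 0 7"

```text
time_s: 3.05
tool_pos: [0.46, -0.37, 0.2274]
eef_rot: [180.0, -0.0, 47.6]
ft_force: [0.1, -1.2, -0.4]
gripper_width: 0.085
grasp_force: 0.0
```

>>> move_arm --plan "0 0 0 0 0 7;0 0 0 0 0 7;0 0 0 0 0 7;0 0 0 0 0 7;0 0 0 0 0 4"

```text
time_s: 3.47
tool_pos: [0.4602, -0.3698, 0.2274]
eef_rot: [180.0, -0.0, 15.7]
ft_force: [-0.6, -0.9, 0.2]
gripper_width: 0.0852
grasp_force: 0.0
```

>>> move_arm --plan "0 0 0 0 0 0;0 0 0 0 0 0"

```text
time_s: 3.63
tool_pos: [0.4602, -0.3698, 0.2273]
eef_rot: [180.0, -0.0, 16.1]
ft_force: [-0.5, 0.3, -0.5]
gripper_width: 0.085
grasp_force: 0.0
```

```bash
python3 - <<'E'
from h import *
p=get_image('wrist');save(p,'w1')
w=cloud(p).reshape(-1,3); w=w[~np.isnan(w[:,0])]
near=w[np.hypot(w[:,0]-.457,w[:,1]+.373)<.1]
for lo,hi in((.012,.024),(.055,.07),(.098,.115)):
    q=near[(near[:,2]>lo)&(near[:,2]<hi)]
    if len(q)>5: print(lo,len(q),rect(q),q.mean(0))
s=monitor.read_state();print(s['time_s'],s['qpos'],s['tool_pos'],s['eef_rot'])
rows(np.array([.457,-.373,.08]),R.from_euler('xyz',[180,0,16],degrees=True))
E
```

```text
0.012 2847 ((454.576171875, -345.5467224121094), (150.128173828125, 135.5919952392578), 13.531172752380371) [ 0.472 -0.372  0.017]
0.055 935 ((458.45574951171875, -326.1114501953125), (105.66715240478516, 112.12852478027344), 89.58390045166016) [ 0.49  -0.35   0.064]
0.098 4891 ((458.4622802734375, -376.8664855957031), (89.06271362304688, 24.031644821166992), 15.656846046447754) [ 0.461 -0.376  0.111]
3.6833 [ 14.046  16.495  24.706 101.265  -7.6    63.87  -32.668] [ 0.46  -0.37   0.227] [179.995  -0.008  16.12 ]
shift in cur tool [ -4.    2.2 147.4] in target tool [ -4.    2.2 147.4] turn [ 0.   -0.01  0.12]
```

View pics/w1.png

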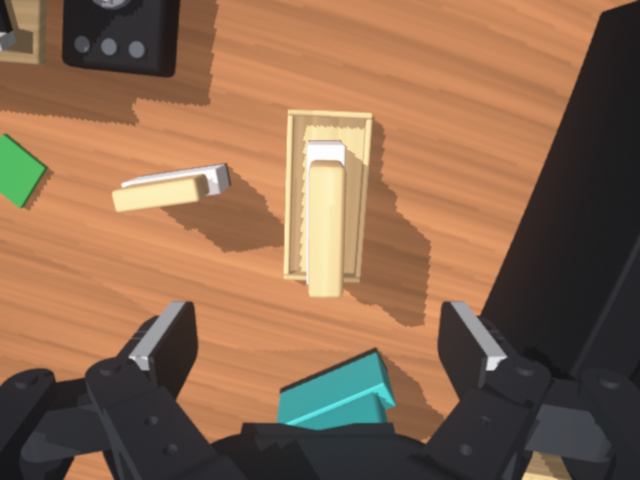

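The wrist view shows the scraper's wooden grip at (326,230) in its rest, with the white look-alike at (170,190) clear of the fingers. Going down to grasp it.

>>> move_arm --plan "-3.3 6.2 35 0 0 0.4;0 0 35 0 0 0;0 0 35 0 0 0;0 0 25 0 0 0;0 0 15 0 0 0"

```text
time_s: 4.1
tool_pos: [0.4566, -0.375, 0.0786]
eef_rot: [-179.7, 0.2, 15.7]
ft_force: [-0.2, 1.0, -0.0]
gripper_width: 0.0847
grasp_force: 0.0
```

>>> move_arm --plan "0 0 10 0 0 0;0 0 0 0 0 0;0 0 0 0 0 0"

```text
time_s: 4.35
tool_pos: [0.4588, -0.377, 0.0725]
eef_rot: [180.0, -0.0, 15.6]
ft_force: [0.9, 0.5, 0.8]
gripper_width: 0.085
grasp_force: 0.0
```

>>> move_arm --plan "0 0 0 0 0 0;0 0 0 0 0 0;0 0 0 0 0 0;0 0 0 0 0 0;0 0 0 0 0 0" --claw 15 --newtons 50

```text
time_s: 4.77
tool_pos: [0.459, -0.377, 0.073]
eef_rot: [180.0, -0.1, 15.6]
ft_force: [-0.3, -0.7, 2.1]
gripper_width: 0.0254
grasp_force: 1.7
```

>>> move_arm --plan "0 0 0 0 0 0;0 0 0 0 0 0;0 0 0 0 0 0;0 0 0 0 0 0;0 0 0 0 0 0"

```text
time_s: 5.18
tool_pos: [0.4591, -0.3768, 0.0731]
eef_rot: [180.0, -0.0, 15.6]
ft_force: [-1.3, 1.4, 5.7]
gripper_width: 0.0238
grasp_force: 49.7
```

>>> move_arm --plan "0 0 -10 0 0 0;0 0 -30 0 0 0;0 0 -40 0 0 0;0 0 -40 0 0 0;0 0 -40 0 0 0"

```text
time_s: 5.6
tool_pos: [0.4574, -0.3762, 0.2329]
eef_rot: [-179.9, 0.1, 15.6]
ft_force: [0.6, -0.4, -1.8]
gripper_width: 0.0232
grasp_force: 49.3
```

>>> move_arm --plan "0 0 -40 0 0 0;0 0 -10 0 0 0;0 0 0 0 0 0"

```text
time_s: 5.85
tool_pos: [0.4604, -0.3788, 0.2869]
eef_rot: [179.6, -0.4, 15.6]
ft_force: [0.2, -0.9, -2.5]
gripper_width: 0.0232
grasp_force: 49.6
```

```bash
cat >> h.py <<'E'
YAW=8.4
PC=np.array([.564,.008,.102])
RP=R.from_euler('z',YAW,degrees=True)*R.from_euler('y',-28,degrees=True) # panel axes
RT=RP*R.from_euler('x',180,degrees=True)  # tool for wiping: x up slope, z into panel
def onpanel(x,y,z): return PC+RP.apply([x,y,z])
E
python3 - <<'E'
from h import *
p=get_image('wrist');save(p,'w2')
s=monitor.read_state();print(s['time_s'],s['tool_pos'],s['eef_rot'],s['ft_force'],s['gripper_width'],s['qpos'])
print('panel normal',RP.apply([0,0,1]), 'tool eul',RT.as_euler('xyz',degrees=True))
w=cloud(p)
T=R.from_euler('xyz',s['eef_rot'],degrees=True)
q=T.inv().apply((w.reshape(-1,3)-s['tool_pos']))*1000; q=q[~np.isnan(q[:,0])]
q=q[(abs(q[:,0])<70)&(abs(q[:,1])<30)&(abs(q[:,2])<75)]
print('block top in tool',len(q),q.min(0),q.max(0))
g=q[(q[:,2]>-2)&(q[:,2]<15)]; print(len(g), g.min(0),g.max(0),np.median(g,0), cv2.minAreaRect(g[:,:2].astype(np.float32)))
rows(onpanel(-.005,-.105,.068+.06),RT)
rows(onpanel(-.005,-.105,.068+.06),RT,R0=RT)
E
```

```text
5.9 [ 0.459 -0.377  0.283] [179.885  -0.114  15.583] [-0.683  0.36  -2.602] 0.023389908286921373 [ 13.631  14.07   25.842  97.287  -6.504  69.961 -33.402]
panel normal [-0.464 -0.069  0.883] tool eul [180.  -28.    8.4]
block top in tool 33045 [-20.571 -29.996 -74.999] [55.257 29.999 62.622]
2732 [ 35.788 -11.866  -1.986] [55.151 16.338 14.831] [49.415  2.296  4.572] ((45.649715423583984, 2.302103042602539), (28.294803619384766, 19.21044158935547), 88.95545196533203)
shift in cur tool [ 127.5 -246.9   70.4] in target tool [  51.4 -260.8  107.4] turn [-1.65 27.84  7.07]
shift in cur tool [  51.4 -260.8  107.4] in target tool [  51.4 -260.8  107.4] turn [0. 0. 0.]
```

View pics/w2.png

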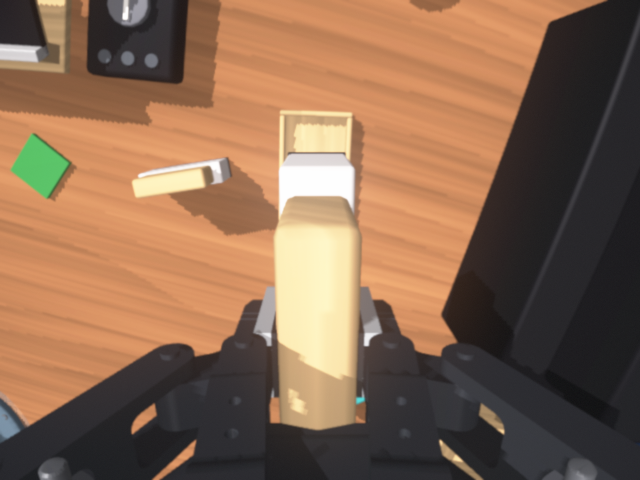

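The scraper is held squarely: the grip is at (318,300) between the pads and the rest below it is empty. Tilting and carrying it over the -y end of the panel.

>>> move_arm --plan "0 0 0 -0.4 6.96 1.77;0 0 0 -0.4 6.96 1.77;0 0 0 -0.4 6.96 1.77;0 0 0 -0.4 6.96 1.77;7.3 -37 0 0 0 0"

```text
time_s: 6.32
tool_pos: [0.4495, -0.3483, 0.2789]
eef_rot: [-179.7, -27.4, 7.0]
ft_force: [-1.3, -0.9, -1.7]
gripper_width: 0.0235
grasp_force: 49.8
```

>>> move_arm --plan "7.3 -37 10 0 0 0;7.3 -37 10 0 0 0;7.3 -37 10 0 0 0;7.3 -37 15 0 0 0;7.3 -37 15 0 0 0"

```text
time_s: 6.73
tool_pos: [0.489, -0.1446, 0.2456]
eef_rot: [-179.7, -27.4, 8.3]
ft_force: [0.6, 0.4, -2.3]
gripper_width: 0.0237
grasp_force: 49.9
```

>>> move_arm --plan "7.3 -37 15 0 0 0;0 0 15 0 0 0;0 0 15 0 0 0;0 0 0 0 0 0;0 0 0 0 0 0"

```text
time_s: 7.15
tool_pos: [0.5104, -0.1056, 0.2093]
eef_rot: [-179.7, -27.3, 8.3]
ft_force: [0.0, -0.9, -1.6]
gripper_width: 0.0236
grasp_force: 50.0
```

```bash
python3 - <<'E'
from h import *
p=get_image('wrist')
b=get_image('side');a=get_image('scene')
save(p,'w3');save(b,'side3')
cv2.imwrite('pics/c3.png',np.vstack([np.hstack([p['pixels'][::1,::1][:,120:520],cv2.resize(b['pixels'][130:330,170:420],(400,320))[:,:].repeat(1,0) if 0 else cv2.copyMakeBorder(cv2.resize(b['pixels'][130:330,170:420],(400,320)),0,160,0,0,cv2.BORDER_CONSTANT)])]))
s=monitor.read_state();print(s['time_s'],s['tool_pos'],s['eef_rot'],s['ft_force'],s['moment'],s['gripper_width'])
tp=RP.inv().apply(s['tool_pos']-PC)*1000; print('tool in panel',tp)
for nm,q in(('wrist',p),('side',b),('scene',a)):
  w=cloud(q); l=RP.inv().apply((w-PC).reshape(-1,3)).reshape(480,640,3)*1000
  m=(abs(l[...,1])<118)&(l[...,0]>15)&(l[...,0]<58)&(abs(l[...,2])<8)
  f=l[m]
  if len(f)>50:
    A=np.c_[f[:,0],f[:,1],np.ones(len(f))]; print(nm,'plane z=ax+by+c',len(f),np.linalg.lstsq(A,f[:,2],rcond=None)[0])
  led=l[(abs(l[...,1])<100)&(l[...,2]>8)&(l[...,2]<13)&(l[...,0]<-50)&(l[...,0]>-90)]
  if len(led): print(' ledge x',np.percentile(led[:,0],[3,50,97]),'z',np.median(led[:,2]), 'slope',np.polyfit(led[:,1],led[:,0],1))
  for c in('chip_strip','chip_disc','chip_square'):
    for o in place_of(q,c)[:2]: print(c,round(o['score'],2),RP.inv().apply(o['point']-PC)*1000)
  sc=l[(l[...,2]>20)&(l[...,2]<200)&(abs(l[...,0]-tp[0])<70)&(abs(l[...,1]-tp[1])<20)]
  if len(sc): print(' scraper pts',len(sc),sc.min(0),sc.max(0))
E
```

```text
7.3 [ 0.513 -0.107  0.213] [-179.811  -27.682    8.263] [-0.213  0.303 -1.983] [-0.156  0.703 -0.015] 0.02332971587168954
tool in panel [  -7.261 -106.689  129.917]
wrist plane z=ax+by+c 20521 [-0.001  0.    -1.226]
 ledge x [-71.863 -66.95  -62.481] z 8.82076669372902 slope [ -0.003 -66.961]
chip_strip 0.7 [-29.848  -2.196  -0.325]
chip_disc 0.59 [-38.196  46.12    5.812]
chip_square 0.77 [-198.559  -76.092   -5.643]
chip_square 0.58 [-36.757 -45.753  -0.049]
 scraper pts 29597 [ -32.283 -126.686   58.154] [ 42.598 -86.689 199.997]
side plane z=ax+by+c 1499 [ 0.004 -0.001 -0.406]
 ledge x [-72.348 -67.299 -54.727] z 9.742901012053713 slope [ -0.006 -66.896]
chip_strip 0.75 [-27.306  -3.441   3.986]
chip_strip 0.66 [-124.435  385.258  -51.397]
chip_disc 0.82 [-37.579  49.008   1.973]
chip_square 0.79 [-196.491  -74.86    -7.309]
 scraper pts 1708 [ -66.516 -120.531   58.655] [ 43.814 -86.704 199.987]
scene plane z=ax+by+c 1346 [-0.003 -0.    -0.732]
 ledge x [-72.807 -66.487 -59.601] z 9.609951158537111 slope [ -0.001 -66.431]
chip_strip 0.57 [-29.692   0.01   -0.295]
chip_disc 0.78 [-37.079  44.803   0.575]
chip_disc 0.4 [ -49.249 -186.272  -87.863]
chip_square 0.88 [-197.189  -73.655   -7.277]
chip_square 0.78 [-189.652   29.94   -10.831]
 scraper pts 1674 [ -65.706 -126.246   58.896] [ 50.385 -86.738 199.911]
```

View pics/c3.png

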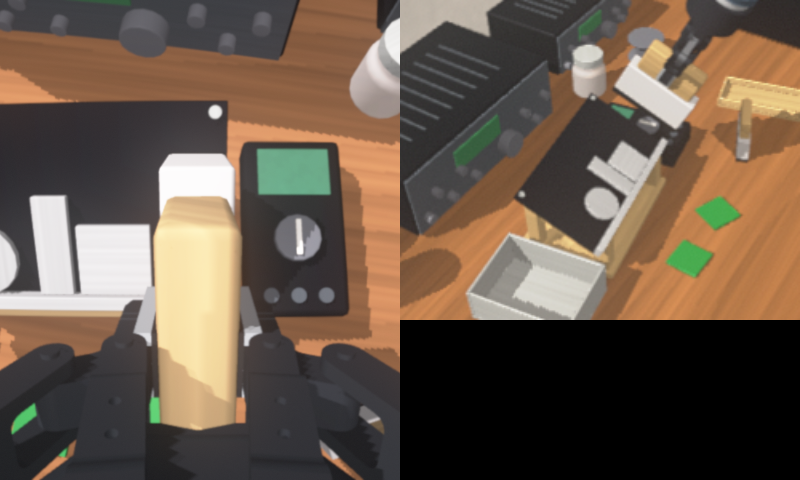

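The wrist half shows the scraper at (197,290) over the panel's right end, to the right of the square offcut (115,258), clear of the ledge and the meter. In the side half it hovers parallel to the face. Lowering it.

>>> move_arm --plan "5 -3 20 0 0.3 0;0 0 20 0 0 0;0 0 10 0 0 0;0 0 3 0 0 0;0 0 0 0 0 0"

```text
time_s: 8.17
tool_pos: [0.5415, -0.0989, 0.1681]
eef_rot: [-179.8, -27.9, 8.4]
ft_force: [-0.4, -0.2, -1.9]
gripper_width: 0.0234
grasp_force: 50.1
```

>>> move_arm --plan "0 0 2 0 0 0;0 0 0 0 0 0"

```text
time_s: 8.33
tool_pos: [0.5433, -0.0994, 0.1681]
eef_rot: [-179.9, -28.1, 8.4]
ft_force: [-0.2, -0.2, -2.1]
gripper_width: 0.0235
grasp_force: 50.1
```

```bash
cat > st.py <<'E'
from h import *
s=monitor.read_state();print(s['time_s'],'tool in panel',RP.inv().apply(s['tool_pos']-PC)*1000,s['eef_rot'],'F panel',RP.inv().apply(s['ft_force']),'M tool',s['moment'],s['gripper_width'],s['grasp_force'])
E
python3 st.py
```

```text
8.3333 tool in panel [  -0.905 -103.217   75.377] [-179.857  -28.102    8.35 ] F panel [-1.219 -0.188 -1.732] M tool [-0.069  0.717  0.021] 0.023485064680557773 50.12338936328888
```

>>> move_arm --plan "0 0 2 0 0 0;0 0 0 0 0 0"

```text
time_s: 8.5
tool_pos: [0.5442, -0.0991, 0.1663]
eef_rot: [-179.9, -28.1, 8.4]
ft_force: [0.4, 0.6, -2.4]
gripper_width: 0.0234
grasp_force: 50.1
```

>>> move_arm --plan "0 0 1.5 0 0 0;0 0 0 0 0 0"

```text
time_s: 8.67
tool_pos: [0.5447, -0.0988, 0.1646]
eef_rot: [-179.8, -28.1, 8.4]
ft_force: [1.0, 0.5, -1.5]
gripper_width: 0.0234
grasp_force: 50.1
```

```bash
python3 st.py
```

```text
8.6667 tool in panel [  -1.25  -102.868   71.539] [-179.841  -28.064    8.368] F panel [ 0.235  0.352 -1.833] M tool [-0.126  0.737  0.01 ] 0.02344234243257209 50.12400984764099
```

>>> move_arm --plan "0 0 1 0 0 0;0 0 0 0 0 0"

```text
time_s: 8.83
tool_pos: [0.5451, -0.0987, 0.1635]
eef_rot: [-179.8, -28.0, 8.4]
ft_force: [0.5, 0.3, -2.0]
gripper_width: 0.0236
grasp_force: 50.1
```

>>> move_arm --plan "0 0 0.8 0 0 0;0 0 0 0 0 0"

```text
time_s: 9.0
tool_pos: [0.5455, -0.0986, 0.1627]
eef_rot: [-179.8, -28.0, 8.4]
ft_force: [0.2, 0.0, -2.2]
gripper_width: 0.0235
grasp_force: 50.1
```

```bash
python3 st.py
```

```text
9.0 tool in panel [  -1.423 -102.773   69.528] [-179.832  -28.038    8.37 ] F panel [-0.838 -0.033 -2.067] M tool [-0.124  0.727 -0.005] 0.0235169219606252 50.12439787387848
```

>>> move_arm --plan "0 0 0.8 0 0 0;0 0 0 0 0 0"

```text
time_s: 9.17
tool_pos: [0.5459, -0.0985, 0.162]
eef_rot: [-179.8, -28.0, 8.4]
ft_force: [-0.9, -1.3, -1.7]
gripper_width: 0.0239
grasp_force: 50.1
```

>>> move_arm --plan "0 0 0.8 0 0 0;0 0 0 0 0 0"

```text
time_s: 9.33
tool_pos: [0.5462, -0.0985, 0.1613]
eef_rot: [-179.8, -28.0, 8.4]
ft_force: [1.1, -0.8, -2.6]
gripper_width: 0.0236
grasp_force: 50.1
```

```bash
python3 st.py
```

```text
9.3333 tool in panel [  -1.387 -102.775   67.946] [-179.833  -28.041    8.372] F panel [-0.357 -0.915 -2.798] M tool [-0.15   0.719  0.009] 0.023600202656600542 50.12397229671478
```

>>> move_arm --plan "0 0 0.8 0 0 0;0 0 0 0 0 0"

```text
time_s: 9.5
tool_pos: [0.5466, -0.0985, 0.1608]
eef_rot: [-179.8, -28.0, 8.4]
ft_force: [-0.9, -0.1, -0.8]
gripper_width: 0.0235
grasp_force: 50.2
```

>>> move_arm --plan "0 0 0.6 0 0 0;0 0 0 0 0 0"

```text
time_s: 9.67
tool_pos: [0.5467, -0.0986, 0.1608]
eef_rot: [-179.8, -28.0, 8.4]
ft_force: [-6.0, -0.1, 4.5]
gripper_width: 0.0235
grasp_force: 51.2
```

```bash
python3 st.py
```

```text
9.6667 tool in panel [  -1.303 -102.889   67.268] [-179.804  -28.046    8.357] F panel [-3.106  0.737  6.739] M tool [-0.012  1.045  0.097] 0.023502305597384553 51.15769565105438
```

>>> move_arm --plan "0 -4 -0.2 0 0 0;0 -6 0 0 0 0;0 -6 0 0 0 0;0 -6 0 0 0 0;0 -6 0 0 0 0"

```text
time_s: 10.08
tool_pos: [0.5433, -0.0718, 0.1611]
eef_rot: [-180.0, -28.2, 8.3]
ft_force: [-0.4, -2.7, -1.1]
gripper_width: 0.0235
grasp_force: 50.5
```

```bash
python3 st.py
```

```text
10.0833 tool in panel [ -0.623 -75.921  67.267] [-179.953  -28.154    8.341] F panel [-1.247 -2.647 -0.566] M tool [-0.669  0.771 -0.214] 0.023491497622991322 50.51264762878418
```

>>> move_arm --plan "0 -6 0.1 0 0 0;0 -6 0.1 0 0 0;0 -6 0 0 0 0;0 -6 0 0 0 0;0 -6 0 0 0 0"

```text
time_s: 10.5
tool_pos: [0.5391, -0.0425, 0.1612]
eef_rot: [-180.0, -28.2, 8.3]
ft_force: [-0.2, -3.6, 1.2]
gripper_width: 0.0233
grasp_force: 50.7
```

```bash
python3 st.py
```

```text
10.5 tool in panel [ -0.441 -46.294  67.245] [-179.96   -28.177    8.322] F panel [-0.096 -3.578  1.419] M tool [-0.916  0.74  -0.308] 0.023336138341815468 50.71024239063263
```

>>> move_arm --plan "0 -6 0.1 0 0 0;0 -6 0 0 0 0;0 -6 0 0 0 0;0 -6 0 0 0 0;0 -6 0 0 0 0"

```text
time_s: 10.92
tool_pos: [0.5348, -0.0127, 0.1612]
eef_rot: [-179.9, -28.2, 8.3]
ft_force: [-0.6, -3.2, 1.3]
gripper_width: 0.0236
grasp_force: 50.7
```

>>> move_arm --plan "0 -6 0.1 0 0 0;0 -6 0 0 0 0;0 -6 0 0 0 0;0 -6 0 0 0 0;0 -6 0 0 0 0"

```text
time_s: 11.33
tool_pos: [0.5303, 0.0168, 0.1611]
eef_rot: [-179.9, -28.1, 8.3]
ft_force: [-1.5, -3.6, 1.9]
gripper_width: 0.0235
grasp_force: 50.8
```

```bash
python3 st.py; python3 -c "
from h import *
p=get_image('wrist');b=get_image('side')
cv2.imwrite('pics/c4.png',np.hstack([p['pixels'][:,0:420],cv2.copyMakeBorder(cv2.resize(b['pixels'][150:350,170:420],(375,300)),0,180,0,0,cv2.BORDER_CONSTANT)]))"
```

```text
11.3333 tool in panel [-0.533 13.594 67.247] [-179.916  -28.141    8.276] F panel [-0.913 -3.365  2.648] M tool [-1.11   0.721 -0.473] 0.0234729500349214 50.801337361335754
```

View pics/c4.png

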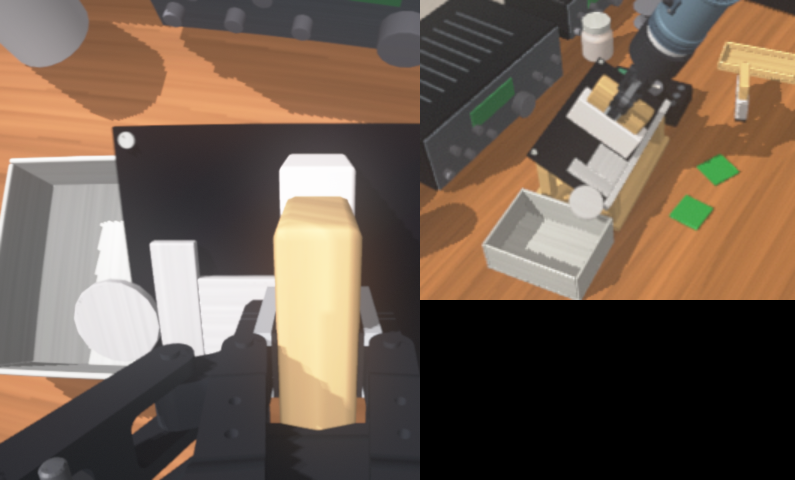

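The offcuts are moving ahead of the scraper in line. The disc, at (117,320), hangs over the tray, followed by the strip (175,290) and the square (235,315). Contact stays light, at about 4 N.

>>> move_arm --plan "0 -6 0 0 0 0;0 -6 0 0 0 0;0 -6 0 0 0 0;0 -6 0 0 0 0;0 -6 0 0 0 0"

```text
time_s: 11.85
tool_pos: [0.5259, 0.0462, 0.1611]
eef_rot: [-179.9, -28.1, 8.2]
ft_force: [-2.1, -4.9, 3.0]
gripper_width: 0.0236
grasp_force: 50.9
```

>>> move_arm --plan "0 -6 0.1 0 0 0;0 -6 0 0 0 0;0 -6 0 0 0 0;0 -6 0 0 0 0;0 -6 0 0 0 0"

```text
time_s: 12.27
tool_pos: [0.5215, 0.0756, 0.1611]
eef_rot: [-179.9, -28.1, 8.2]
ft_force: [-1.6, -5.6, 3.6]
gripper_width: 0.0236
grasp_force: 51.0
```

>>> move_arm --plan "0 -6 0 0 0 0;0 -6 0 0 0 0;0 -6 0 0 0 0;0 -6 0 0 0 0;0 -6 0 0 0 0"

```text
time_s: 12.68
tool_pos: [0.5169, 0.1054, 0.1609]
eef_rot: [-179.9, -28.0, 8.2]
ft_force: [-2.5, -4.9, 3.1]
gripper_width: 0.0232
grasp_force: 51.1
```

```bash
python3 st.py
```

```text
12.6833 tool in panel [ -0.919 103.198  67.242] [-179.916  -28.03     8.215] F panel [-1.327 -4.437  4.254] M tool [-1.305  0.435 -0.699] 0.023202326211842324 51.073699593544006
```

>>> move_arm --plan "0 -6 0 0 0 0;0 -6 0 0 0 0;0 -6 0 0 0 0;0 -5 0 0 0 0;0 0 0 0 0 0"

```text
time_s: 13.1
tool_pos: [0.5132, 0.1299, 0.161]
eef_rot: [-179.9, -28.0, 8.4]
ft_force: [-3.5, -2.6, 4.5]
gripper_width: 0.0236
grasp_force: 51.2
```

```bash
python3 st.py; python3 -c "
from h import *
p=get_image('wrist');b=get_image('side')
cv2.imwrite('pics/c5.png',np.hstack([p['pixels'][:,0:420],cv2.copyMakeBorder(cv2.resize(b['pixels'][150:350,170:420],(375,300)),0,180,0,0,cv2.BORDER_CONSTANT)]))"
```

```text
13.1 tool in panel [ -0.938 128.027  67.281] [-179.86   -28.042    8.353] F panel [-1.294 -2.014  5.792] M tool [-0.705  0.649 -0.404] 0.02358735892775659 51.21742486953735
```

View pics/c5.png

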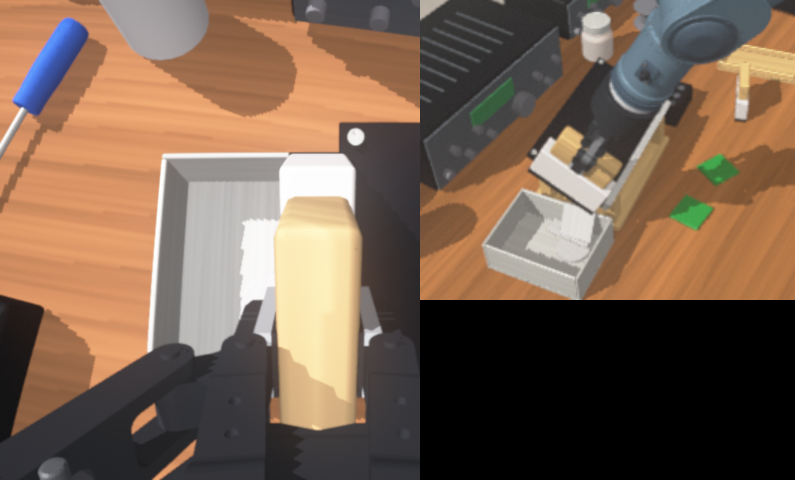

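The panel is clear and the offcuts have dropped into the tray, one leaning at about (578,225) in the side half. Lifting away to check.

>>> move_arm --plan "0 0 -20 0 0 0;0 0 -35 0 0 0;0 15 -40 0 0 0;0 30 -20 0 0 0;0 30 0 0 0 0"

```text
time_s: 13.62
tool_pos: [0.4728, 0.0497, 0.2666]
eef_rot: [-179.8, -28.7, 8.6]
ft_force: [1.6, -1.2, -1.7]
gripper_width: 0.0233
grasp_force: 50.4
```

```bash
python3 st.py; python3 - <<'E'
from h import *
a=get_image('scene');p=get_image('wrist');b=get_image('side')
cv2.imwrite('pics/c6.png',np.hstack([cv2.resize(a['pixels'][200:400,250:450],(400,400)),cv2.resize(b['pixels'][180:360,200:380],(400,400))]))
for nm,q in(('scene',a),('wrist',p),('side',b)):
  for c in('chip_strip','chip_disc','chip_square'): print(nm,c,[(round(o['score'],2),np.round(o['point'],3)) for o in place_of(q,c)[:3]])
s=monitor.read_state()
rows(np.array([.459,-.377,.283]),R.from_euler('xyz',[180,0,15.6],degrees=True))
E
```

```text
13.6167 tool in panel [  3.034  54.611 184.832] [-179.757  -28.67     8.624] F panel [ 0.42  -1.372 -2.141] M tool [-0.127  0.618 -0.019] 0.023304509050458517 50.36483645439148
scene chip_strip [(0.64, array([0.532, 0.151, 0.014])), (0.62, array([ 0.542,  0.184, -0.002]))]
scene chip_disc [(0.71, array([0.518, 0.164, 0.01 ]))]
scene chip_square [(0.84, array([0.4  , 0.014, 0.004])), (0.56, array([0.518, 0.142, 0.04 ]))]
wrist chip_strip [(0.7, array([0.529, 0.148, 0.01 ]))]
wrist chip_disc [(0.85, array([0.514, 0.159, 0.007]))]
wrist chip_square [(0.63, array([0.522, 0.142, 0.042]))]
side chip_strip [(0.43, array([0.529, 0.15 , 0.013]))]
side chip_disc [(0.65, array([0.515, 0.164, 0.003]))]
side chip_square [(0.95, array([0.399, 0.013, 0.004])), (0.86, array([ 0.408, -0.094,  0.004])), (0.77, array([0.516, 0.138, 0.035]))]
shift in cur tool [-55.2 419.3 -55.8] in target tool [-126.   406.9  -22.5] turn [  1.61 -27.97  -6.96]
```

View pics/c6.png

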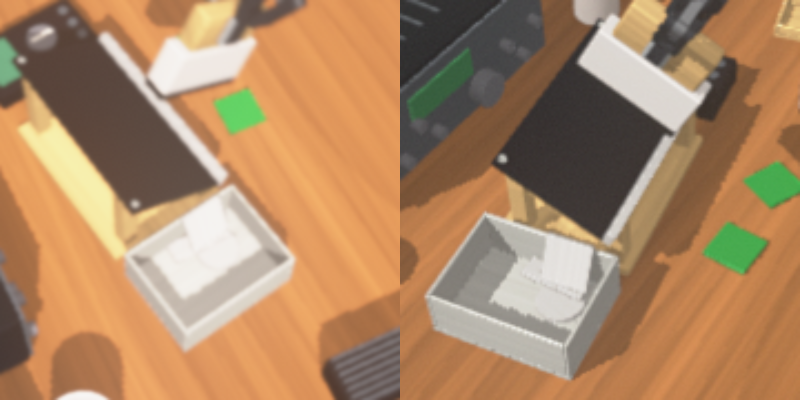

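All three offcuts are in the tray: the disc and strip lie flat and the square leans on the inner wall. The panel is empty and the green squares haven't moved. Carrying the scraper back.

>>> move_arm --plan "0 0 -10 0.4 -7 -1.74;0 0 -10 0.4 -7 -1.74;0 0 0 0.4 -7 -1.74;0 0 0 0.4 -7 -1.74;-11.5 37 0 0 0 0"

```text
time_s: 14.63
tool_pos: [0.467, 0.0185, 0.2782]
eef_rot: [-179.8, -0.2, 16.4]
ft_force: [1.1, 1.0, -2.4]
gripper_width: 0.0236
grasp_force: 50.2
```

>>> move_arm --plan "-11.5 37 0 0 0 0;-11.5 37 0 0 0 0;-11.5 37 0 0 0 0;-11.5 37 0 0 0 0;-11.5 37 0 0 0 0"

```text
time_s: 15.05
tool_pos: [0.456, -0.1873, 0.2789]
eef_rot: [179.9, -0.4, 15.5]
ft_force: [0.3, -0.2, -1.9]
gripper_width: 0.0234
grasp_force: 50.3
```

>>> move_arm --plan "-11.5 37 0 0 0 0;-11.5 37 0 0 0 0;-11.5 37 0 0 0 0;-11.5 37 0 0 0 0;0 20 0 0 0 0"

```text
time_s: 15.47
tool_pos: [0.4535, -0.3665, 0.2789]
eef_rot: [179.7, -0.2, 15.1]
ft_force: [-0.2, -0.3, -1.6]
gripper_width: 0.0234
grasp_force: 50.2
```

>>> move_arm --plan "0 0 0 0 0 0;0 0 0 0 0 0;0 0 0 0 0 0"

```text
time_s: 15.72
tool_pos: [0.4567, -0.3585, 0.278]
eef_rot: [-179.9, -0.3, 15.5]
ft_force: [-0.5, 0.7, -1.9]
gripper_width: 0.023
grasp_force: 50.2
```

```bash
python3 - <<'E'
from h import *
s=monitor.read_state();print(s['time_s'],s['tool_pos'],s['eef_rot'])
Rt=R.from_euler('xyz',[180,0,15.6],degrees=True)
rows(np.array([.459,-.377,.073]),Rt)
b=get_image('side');p=get_image('wrist')
for q in(b,p):
  w=cloud(q).reshape(-1,3); w=w[~np.isnan(w[:,0])]
  n=w[(np.hypot(w[:,0]-.46,w[:,1]+.376)<.09)&(w[:,2]>.012)&(w[:,2]<.024)]
  print(len(n),rect(n)); print(place_of(q,'rest')[:2])
  l=Rt.inv().apply(n-np.array([.459,-.377,0]))*1000; print('rest in tool axes',np.percentile(l,[1,99],axis=0))
E
```

```text
15.7167 [ 0.457 -0.359  0.278] [-179.946   -0.26    15.547]
shift in cur tool [ -3.7  18.6 205. ] in target tool [ -2.8  18.4 205. ] turn [-0.05 -0.26 -0.05]
315 ((462.1929931640625, -372.5754089355469), (150.8019561767578, 78.72593688964844), 12.983572959899902)
[{'point': [0.4627, -0.3774, -0.0007], 'score': 0.81}]
rest in tool axes [[-71.183 -40.661 -21.964]
 [ 78.426  35.67  -12.088]]
1421 ((456.1113586425781, -351.3021240234375), (149.97142028808594, 123.80684661865234), 13.464098930358887)
[]
rest in tool axes [[-70.47  -85.507 -20.256]
 [ 78.473  37.262 -12.634]]
```

>>> move_arm --plan "-1 18.5 0 0 -0.26 1;0 0 40 0 0 0;0 0 40 0 0 0;0 0 40 0 0 0;0 0 35 0 0 0"

```text
time_s: 16.33
tool_pos: [0.4602, -0.3762, 0.1218]
eef_rot: [-180.0, -0.0, 14.6]
ft_force: [0.3, 1.0, -2.7]
gripper_width: 0.0239
grasp_force: 50.2
```

>>> move_arm --plan "0 0 20 0 0 0;0 0 15 0 0 0;0 0 8 0 0 0;0 0 0 0 0 0;0 0 0 0 0 0"

```text
time_s: 16.75
tool_pos: [0.4606, -0.3776, 0.0811]
eef_rot: [180.0, -0.0, 14.5]
ft_force: [0.5, -0.4, -1.4]
gripper_width: 0.0235
grasp_force: 50.2
```

```bash
python3 - <<'E'
from h import *
s=monitor.read_state();print(s['tool_pos'],s['eef_rot'],s['ft_force'],s['moment'])
E
```

```text
[ 0.461 -0.378  0.081] [179.977  -0.036  14.512] [ 0.468 -0.402 -1.396] [-0.047 -0.073  0.013]
```

>>> move_arm --plan "0 0 3 0 0 0;0 0 2 0 0 0;0 0 1 0 0 0;0 0 0 0 0 0"

```text
time_s: 17.08
tool_pos: [0.4603, -0.378, 0.0751]
eef_rot: [180.0, -0.0, 14.5]
ft_force: [-0.2, -0.2, -2.1]
gripper_width: 0.0236
grasp_force: 50.2
```

>>> move_arm --plan "0 0 1 0 0 0;0 0 0 0 0 0;0 0 0 0 0 0"

```text
time_s: 17.33
tool_pos: [0.46, -0.3779, 0.0737]
eef_rot: [180.0, -0.0, 14.5]
ft_force: [0.6, -0.3, -1.5]
gripper_width: 0.0238
grasp_force: 50.2
```

>>> move_arm --plan "0 0 0.6 0 0 0;0 0 0 0 0 0;0 0 0 0 0 0"

```text
time_s: 17.58
tool_pos: [0.46, -0.378, 0.0731]
eef_rot: [180.0, -0.0, 14.5]
ft_force: [-0.9, -0.3, -1.4]
gripper_width: 0.0237
grasp_force: 50.4
```

>>> move_arm --plan "0 0 0.5 0 0 0;0 0 0 0 0 0;0 0 0 0 0 0"

```text
time_s: 17.83
tool_pos: [0.46, -0.378, 0.0731]
eef_rot: [180.0, -0.0, 14.4]
ft_force: [-1.2, 0.8, 2.5]
gripper_width: 0.0236
grasp_force: 50.8
```

>>> move_arm --plan "0 0 0.4 0 0 0;0 0 0 0 0 0;0 0 0 0 0 0"

```text
time_s: 18.08
tool_pos: [0.46, -0.378, 0.0731]
eef_rot: [-180.0, -0.0, 14.4]
ft_force: [-2.2, 1.2, 5.6]
gripper_width: 0.0238
grasp_force: 51.3
```

>>> move_arm --plan "0 0 0 0 0 0;0 0 0 0 0 0;0 0 0 0 0 0;0 0 0 0 0 0" --claw 70 --newtons 20

```text
time_s: 18.42
tool_pos: [0.4601, -0.3778, 0.0719]
eef_rot: [180.0, -0.0, 14.5]
ft_force: [-0.2, -0.1, 0.3]
gripper_width: 0.0693
grasp_force: 0.0
```

>>> move_arm --plan "0 0 -10 0 0 0;0 0 -30 0 0 0;0 0 -40 0 0 0;0 0 -40 0 0 0;0 0 -40 0 0 0"

```text
time_s: 18.83
tool_pos: [0.4594, -0.3778, 0.2342]
eef_rot: [180.0, 0.0, 14.4]
ft_force: [0.4, 0.2, -1.1]
gripper_width: 0.0698
grasp_force: 0.0
```

>>> move_arm --plan "0 0 -20 0 0 0;0 0 0 0 0 0;0 0 0 0 0 0"

```text
time_s: 19.08
tool_pos: [0.4608, -0.3787, 0.2547]
eef_rot: [179.8, -0.2, 14.4]
ft_force: [-0.8, -0.2, -0.8]
gripper_width: 0.0701
grasp_force: 0.0
```

```bash
python3 - <<'E'
from h import *
s=monitor.read_state();print(s['time_s'],s['tool_pos'],s['ft_force'],s['gripper_width'])
b=get_image('side');p=get_image('wrist')
cv2.imwrite('pics/c7.png',np.hstack([cv2.resize(p['pixels'],(400,300)),cv2.resize(b['pixels'],(400,300))]))
w=cloud(p).reshape(-1,3); n=w[(np.hypot(w[:,0]-.46,w[:,1]+.378)<.09)&(w[:,2]>.1)&(w[:,2]<.118)]; print(rect(n),n[:,2].mean(),n[:,2].std())
E
```

```text
19.0833 [ 0.461 -0.379  0.255] [-0.848 -0.247 -0.799] 0.07006711578790081
((459.4939270019531, -378.31829833984375), (89.23550415039062, 24.02644920349121), 14.476884841918945) 0.11158022091826533 0.0012499741311454698
```

View pics/c7.png

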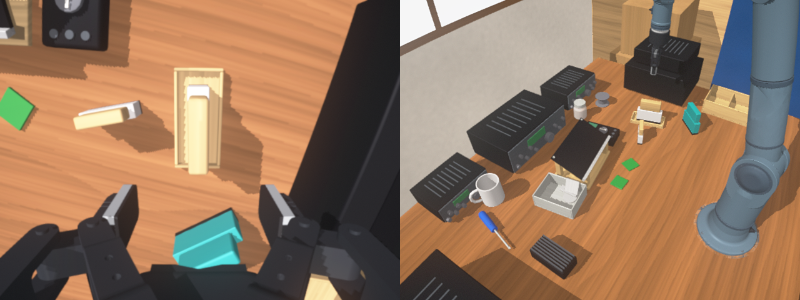

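The scraper stands upright inside its rest at (198,120) in the wrist half, and the offcuts are in the tray at (562,193) in the side half. Nothing else has moved.

```bash
python3 -c "
from cell import ticket; print(ticket.sign_off())"
```

```text
the job is handed in; nothing more can be done
None
```

The job is handed in: all three offcuts were wiped lightly into the tray (the square one leans on its inner wall), the scraper was set down upright in its rest, and nothing else on the bench appears to have moved; it took about 19 s.

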